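# Couple the splined key to the stirrer drive and hold it home

### The arm

A 6-joint arm with a two-finger parallel gripper is mounted at the origin on a cart in front of the work surface, level with it; the furniture and walls round the work are solid. World frame = base frame: x ahead of the robot, y to its left, z up, the work surface at z = 0. Lengths are in m, angles in degrees, forces in N, time in s.
With the tool pointing down it reaches from about 0.4 to 0.825 m from the base axis. Payload 7 kg.
Tool frame: the origin (TCP) lies at the very end of the fingers, on their centre line; the grasp point (between the pads) lies 19 mm behind it; x points along the fingers, y is the direction in which the jaws open and shut, and the axes are right-handed (so a half turn about x gives the same grasp; the last joint's range is limited). The gripper opens to 88 mm and grips with 3 to 60 N. Pads are 19 mm wide; open, the fingers measure 130 mm over their backs; the gripper's body (78 mm by 193 mm) begins 47 mm behind the grasp point.
Start: joints at [-48.008, 20.546, 0.682, 0, -70.136, -16.507], TCP at [0.29, -0.609, 0.227] pointing down, gripper open.
Joint ranges: [-176.03, 176.03], [-82.01, 121.73], [-58.28, 71.71], [-173.87, 95.51], [-174.79, -0.11], [-173.66, 173.66]. Speed limits (degrees/s): [136.94, 136.94, 172.46, 180, 180, 180].

### API

Orientations are given as [roll, pitch, yaw] about the fixed x, y, z axes, in that order (R = Rz(yaw) Ry(pitch) Rx(roll)).
In Python, from plant import * gives the robot as it stands. The module is installed in compiled form; this text tells all that it offers.
- The arm moves only by the shell command python3 -m creep 'ROWS' [FORCE]. ROWS is a JSON object of lists of equal length, an entry for each row: "jaw": the closure, from -1 (fully open) to 1 (shut); "translation": the shift along the tool's x, y, z in m, a list of three; "roll": the turn about the tool's x in rad. A call has exactly 10 rows; each row shifts and turns the commanded pose from where the row before left it, along the tool's axes as they then stand; what a row does not reach is not made up. A row lasts 1/10 s, in which the tool goes at most 50 mm and 8.59 degrees, less where a joint would pass 70% of its speed; a pose out of reach is approached as far as the arm can. A call with a gripper value outside its range is refused whole. The fingers move at their own pace and stop on an object; FORCE is the grip in N (left out, the last holds). Time passes only in rows, so rows that do not move let the fingers close, or fill a call up. It gives the time, the measured TCP pose, the force and the opening at its end, in the units of the state.
- get_state(): the state, without advancing time (a new reading comes with each control period).
- capture(name): name is "scene" or "top" or "wrist"; returns a dict with "image" (400x640x3 uint8, red, green, blue), "fovy" (degrees; the focal length in pixels is half the picture's height over the tangent of half this angle, whatever the lens; pixels are square), "cx", "cy" (the principal point, pixels), "pose" (4x4, takes a point from camera to world coordinates); the wrist camera has in their place "tool_from_camera" (4x4, takes a point from camera to tool coordinates, whose origin is the TCP and whose axes are the tool frame's). Camera axes: x right, y up, looking along -z (the intrinsics and any distortion apply to the point x, -y, -z); pixel columns grow to the right and rows downward; lengths in m; the calibration is good to about 2 mm. A picture is of the moment at which its call begins: read the wrist's pose just before it. There is no depth.
- close_job(): hands the job in, once; it reports no verdict.
The state is a dict: "time_s": time; "joints": joint angles; "qd": joint speeds; "joint_torque": joint torques, N m; "tcp_pos": TCP position; "eef_rot": TCP orientation; "contact_force": force on the tool from outside, world axes, zero at the start; "moment": the same for the moment, N m; "gripper_width": finger opening in m.
Only numpy, scipy, OpenCV 4.12 (cv2) and the standard library are available. Lean on these libraries where they do the work, as an engineer would, in place of code of your own. Each camera call takes 0.05 s, during which the arm holds its last target.

### The job

Turn the stirrer drive's guard (the flat arm with the black handle) a full quarter turn to its open stop, so that the splined socket is uncovered. Then pick up the splined key, turn it until its four teeth mesh with the slots of the socket, and slide it fully home, so that its flange sits flush on the sleeve's rim. The seat in the socket is sprung and pushes the key back out, so finish while still gripping the key and pressing it home; leave the tall lead pot, the vial and the blue dosimeter badge where they stand.

Things in the scene. Friction and masses are not known exactly. Their poses are not given: they have to be found in the camera images.
- drive_unit: stirrer drive, fixed to the worktop: flat white housing 110 (its x) x 210 (its y) x 40 mm, origin at the centre of its underside, z up. On it stand a round steel sleeve with the socket (at x 0, y -45 mm) and the guard's pivot post (x 0, y +35 mm). Its x axis points away from the robot to within 0.3 rad.
- socket_mouth (a point): centre of the socket's mouth, in the plane of the sleeve's rim, 70 mm above the worktop; z up, x and y along the four slots. The steel sleeve is 56 mm across and stands 30 mm above the housing. Socket: bore 20 mm with four slots at 90 degrees, 10.5 mm wide, 37 mm across; the sprung seat in it rests 18 mm below the rim.
- drive_sleeve (a joint): angle of the sleeve with the socket about the vertical relative to the housing, counter-clockwise from above (0: slots along the housing's x and y); starts anywhere between -0.75 and 0.75 rad. It turns stiffly (about 0.35 N m) and stays where it is.
- guard (a joint): angle of the guard on its vertical pivot, counter-clockwise from above: 0 closed (disc over the socket, handle along the housing's +y), 1.571 open stop (handle along -x, towards the robot, disc along +x). Friction 0.08 N m, stays where left; starts at 0 to 0.3. A 5 mm aluminium arm, underside 73 mm above the worktop, with a 58 mm disc 80 mm from the pivot that bars the socket.
- guard_handle (a point): point to grip on the guard's black handle, on its centre line, 48 mm from the pivot axis, 91 mm above the worktop. The handle is an upright blade 12 mm thick, 54 mm long (18 to 72 mm from the pivot) and 30 mm high (73 to 103 mm above the worktop), along this point's y axis, which points away from the pivot; the housing's top lies 33 mm beneath it.
- guard_pivot (a point): the guard's pivot axis (vertical), at the same height as guard_handle; stays in place as the guard turns
- drive_key: loose splined key, 150 g, standing upright; 69 mm high; origin at the centre of its lower end, z up. Steel stem 28 mm long: core 18 mm, four teeth along its x and y axes, 8 mm wide, 34 mm across (lowest 6 mm tapers by 2.2 mm a side). Then a flange 48 mm across (28 to 33 mm up) and a black wing grip 34 mm long (along x), 14 mm thick (y), 33 to 69 mm up. Fits the socket in any of four turns.
- key_grip (a point): middle of the key's wing grip, 51 mm above the key's lower end; axes as the key's
- key_flange (a point): centre of the underside of the key's flange, 28 mm above the key's lower end; comes to socket_mouth when the key is home
- seat (a joint): depression in m of the sprung seat in the socket: 0 with nothing pressing, about 0.010 with the key fully home; the spring pushes up with 4 N at first and 8 N when home
- lead_pot_tall: closed grey lead pot 50 mm across, 92 mm high, a bystander; origin at the centre of its underside
- big_vial: glass vial 28 mm across, 57 mm high, a bystander; origin at the centre of its underside
- badge: flat blue dosimeter badge 52 x 36 x 9 mm, a bystander; origin at the centre of its underside
Things that resemble listed ones, but are neither listed nor needed, are in the scene too. Leave any purple look-alike of the drive_key alone.

How it is judged (in metres and radians):
On the way, in this order (a step that is already met when the one before it is completed fails the run):
1. the guard stands open, within about 0.12 rad of its open stop (value of joint guard above 1.45 rad), for 0.2 s.
2. the key's teeth have meshed: it stands upright and at least 6 mm deep in the socket (horizontal distance between key_flange and socket_mouth below 0.004 m and angle between drive_key's own z axis and vertical below 0.1 rad and z of key_flange in the frame of socket_mouth below 0.022 m), for 0.1 s.
At the end, for the whole second after the job is handed in: Guard over 1.4 rad open; key upright (0.1 rad) in the socket, within 4 mm of its axis, flange within 3 mm of the rim; seat pressed down over 7 mm, key bearing on the drive with over 3 N; fingers on the key (over 2 N), key at rest (horizontal distance between key_flange and socket_mouth below 0.004 m and angle between drive_key's own z axis and vertical below 0.1 rad and z of key_flange in the frame of socket_mouth below 0.003 m and value of joint seat above 0.007 m and contact force between drive_unit and drive_key above 3 N and contact force between the fingers and drive_key above 2 N and value of joint guard above 1.4 rad and linear speed of drive_key below 0.02 m/s); the arm keeps its last pose, push and grip.
It fails at once if the tall lead pot is shifted by more than 25 mm (distance of lead_pot_tall from where it was at the start of the episode above 0.025 m).
It fails at once if the vial is shifted by more than 25 mm (distance of big_vial from where it was at the start of the episode above 0.025 m).
It fails at once if the dosimeter badge is shifted by more than 25 mm (distance of badge from where it was at the start of the episode above 0.025 m).
It also fails if it takes over 58 s, if anything falls off the work surface, if the arm or the gripper's body presses on something with over 40 N, if the wrist force passes 120 N, or if a joint passes its speed limit or range.

## Working session

There is one attempt and no reset: what is moved stays moved. The work goes in short steps, Python scripts to look and compute and a shell command to move; the robot and the scene stay as the last step left them, time stands still between calls to the robot, and variables do not carry over. Pictures are saved under pics/ and viewed, and the job is handed in when it is done.

```bash
mkdir -p pics
python3 - <<'E'
from plant import *
import cv2
print(get_state())
for n in ("scene","top","wrist"):
    c=capture(n); cv2.imwrite(f"pics/{n}0.png",c["image"][:,:,::-1])
    print(n,{k:v for k,v in c.items() if k!="image"})
E
```

```text
{'time_s': 0.0, 'joints': array([-4.80091737e+01,  2.05941856e+01,  6.32406875e-01, -2.15442806e-02,
       -7.01374593e+01, -1.65079082e+01]), 'qd': array([-2.87452941e-02, -5.89378364e-02, -3.33974588e-05, -5.27619634e-02,
        5.69266249e-02,  5.90693981e-03]), 'joint_torque': array([ 4.31809076e-05, -5.82713163e+01,  2.93057388e+01,  6.99725837e+00,
        6.95041599e-03, -1.42190734e-04]), 'tcp_pos': array([ 0.29017913, -0.60887209,  0.2255768 ]), 'eef_rot': array([ 94.97495759,  89.89871567, 120.4505381 ]), 'contact_force': array([-0.01092005,  0.23045254, -0.27191567]), 'moment': array([-0.0026341 , -0.00392983, -0.01796949]), 'gripper_width': 0.08773077824957771}
scene {'fovy': 51.0049935224282, 'cx': 316.37178548052907, 'cy': 196.36843566413816, 'pose': array([[-0.9040178 ,  0.21496645, -0.36951488,  0.1327499 ],
       [-0.42679999, -0.50310989,  0.75148001,  0.85401811],
       [-0.0243636 ,  0.83706025,  0.54656798,  0.7062667 ],
       [ 0.        ,  0.        ,  0.        ,  1.        ]])}
top {'fovy': 46.95402890984534, 'cx': 319.66033446527393, 'cy': 200.18487834218982, 'pose': array([[-0.0392825 ,  0.97711107, -0.20907138,  0.34431137],
       [-0.9992201 , -0.03757317,  0.01214279, -0.01258678],
       [ 0.00400938,  0.20938533,  0.97782499,  1.05116958],
       [ 0.        ,  0.        ,  0.        ,  1.        ]])}
wrist {'fovy': 58.565300664526724, 'cx': 318.56073834486466, 'cy': 203.15224273114106, 'tool_from_camera': array([[ 3.89563437e-04,  2.79967643e-01, -9.60009358e-01,
        -1.57621979e-01],
       [ 9.99999781e-01, -6.21839183e-04,  2.24444168e-04,
        -2.26330892e-04],
       [-5.34134330e-04, -9.60009236e-01, -2.79967824e-01,
        -7.54840153e-02],
       [ 0.00000000e+00,  0.00000000e+00,  0.00000000e+00,
         1.00000000e+00]])}
```

View pics/scene0.png

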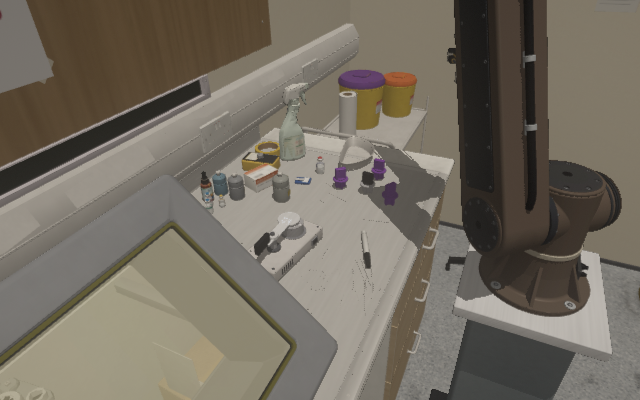

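View pics/top0.png

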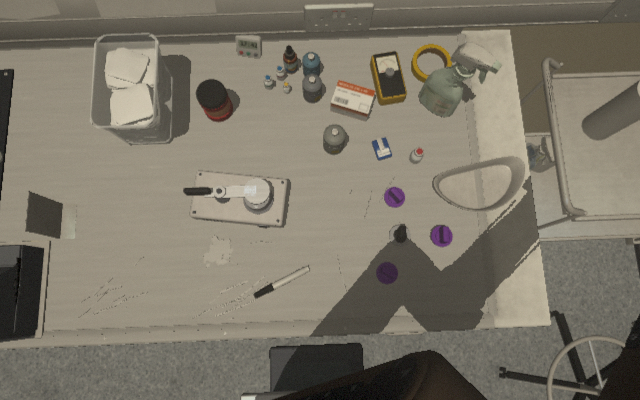

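View pics/wrist0.png

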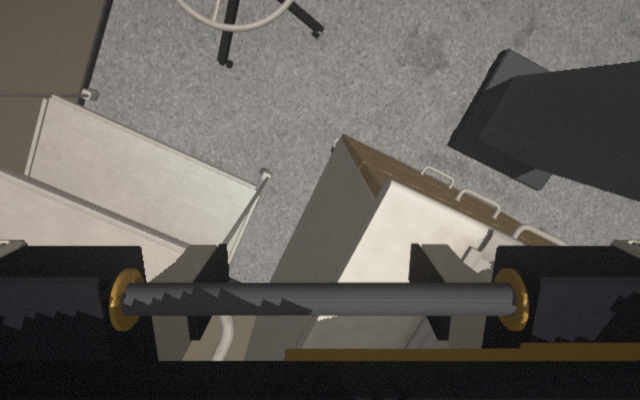

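The top view shows the drive unit at about (240,198), with the guard disc at (257,192) and the handle at (197,191). Candidates for the key: black wing with a pale flange (400,233), and purple ones at (395,197), (441,236) and (387,272). By the description it is (400,233), so I'll check that in a close crop.

```bash
cat > h.py <<'E'
from plant import *
import numpy as np, cv2
from scipy.spatial.transform import Rotation as Ro
def pose(st): 
    T=np.eye(4); T[:3,:3]=Ro.from_euler('xyz',st['eef_rot'],degrees=True).as_matrix(); T[:3,3]=st['tcp_pos']; return T
def cap(n):
    st=get_state(); c=capture(n)
    c['T']=c['pose'] if n!='wrist' else pose(st)@c['tool_from_camera']
    c['f']=200/np.tan(np.radians(c['fovy']/2)); return c
def ray(c,u,v):
    d=np.array([(u-c['cx'])/c['f'],-(v-c['cy'])/c['f'],-1]); return c['T'][:3,3],c['T'][:3,:3]@d
def on(c,u,v,z):
    o,d=ray(c,u,v); return o+d*(z-o[2])/d[2]
def proj(c,p):
    q=np.linalg.inv(c['T'])@np.append(p,1); return np.array([c['cx']+c['f']*q[0]/-q[2],c['cy']-c['f']*q[1]/-q[2]])
def save(img,name,box=None,s=1):
    if box: img=img[box[1]:box[3],box[0]:box[2]]
    img=cv2.resize(img,None,fx=s,fy=s,interpolation=cv2.INTER_CUBIC); cv2.imwrite('pics/'+name,img[:,:,::-1])
def tri(c1,p1,c2,p2):
    A=[];b=[]
    for c,p in((c1,p1),(c2,p2)):
        o,d=ray(c,*p); d/=np.linalg.norm(d); P=np.eye(3)-np.outer(d,d); A.append(P);b.append(P@o)
    return np.linalg.lstsq(np.vstack(A),np.hstack(b),rcond=None)[0]
E
python3 - <<'E'
from h import *
c=cap('top'); a=cv2.imread('pics/top0.png')[:,:,::-1]
x=cv2.resize(a[160:290,360:480],None,fx=4.5,fy=4.5,interpolation=cv2.INTER_CUBIC)
cv2.imwrite('pics/c1.png',x[:,:,::-1])
save(a,'c2.png',(175,160,305,240),6)
for n,p,z in [('key',(400,233),.069),('disc',(257,192),.078),('handle',(197,191),.1),('p1',(395,197),.05),('p2',(441,236),.05),('p3',(387,272),.05),('pot',(335,135),.09),('badge',(382,149),0),('vial',(417,155),.05)]: print(n,on(c,*p,z))
for p in [(200,171),(290,179),(281,226),(192,218)]: print(on(c,*p,.04))
s=capture('scene')['image']; save(s,'c3.png',(240,140,410,290),4.5)
E
```

```text
key [ 0.47557626 -0.19455767  0.069     ]
disc [0.57574453 0.11038754 0.078     ]
handle [0.57756251 0.23457325 0.1       ]
p1 [ 0.55917547 -0.19306281  0.05      ]
p2 [ 0.46803569 -0.28733935  0.05      ]
p3 [ 0.3948085  -0.16367896  0.05      ]
pot [ 0.69518349 -0.06403751  0.09      ]
badge [ 0.68849068 -0.17962155  0.        ]
vial [ 0.65483593 -0.25026282  0.05      ]
[0.63879259 0.24411979 0.04      ]
[0.61218367 0.04013146 0.04      ]
[0.50528797 0.06285604 0.04      ]
[0.53092379 0.26025648 0.04      ]
```

View pics/c1.png

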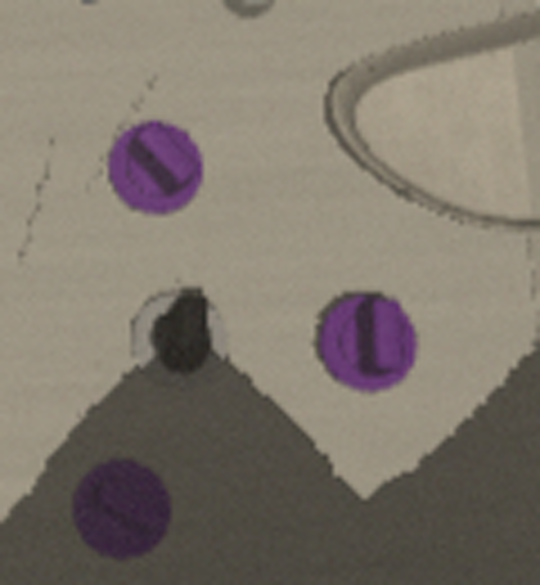

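View pics/c2.png

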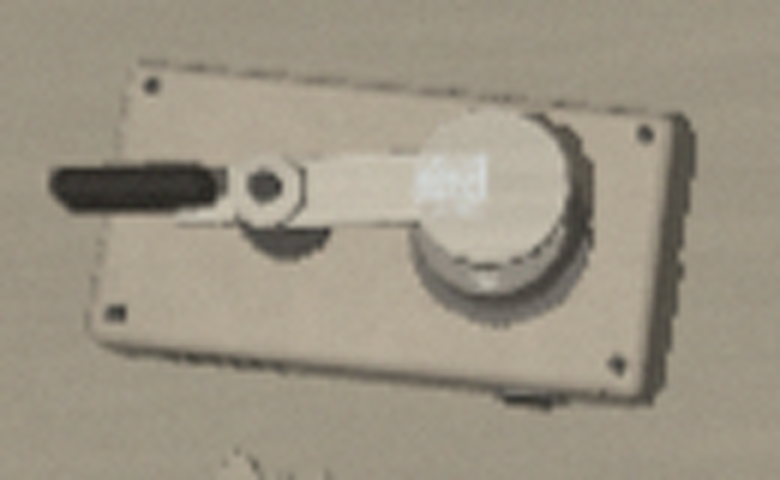

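View pics/c3.png

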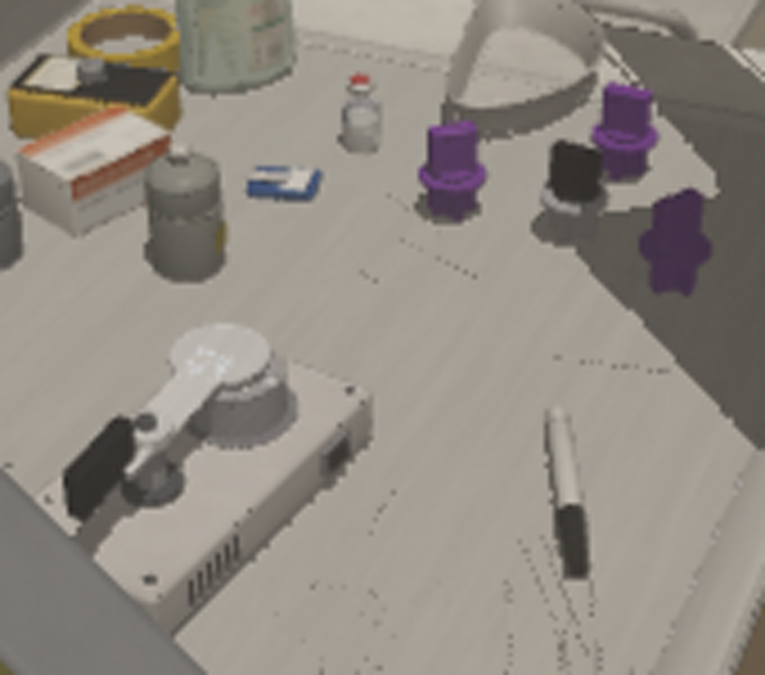

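Crop confirms the choice: the key at top (400,233) has a black wing and grey steel flange, and the three others are entirely purple. Next I'll measure the housing, pivot and guard.

Run:
```python
from h import *
c=cap('top'); a=c['image'].astype(int)
st=get_state(); R=pose(st)[:3,:3]; print('tool axes (cols)\n',R.round(3))
# crop px -> full
f=lambda x,y,b=(175,160),s=6:(x/s+b[0]-.4,y/s+b[1]-.4)
co=[on(c,*f(*p),.04)[:2] for p in [(133,62),(685,112),(650,402),(90,343)]]
print(np.round(co,4)); ctr=np.mean(co,0)
yv=(co[0]+co[3]-co[1]-co[2]); yaw=np.arctan2(yv[1],yv[0])-np.pi/2
print('ctr',ctr,'yaw',np.degrees(yaw))
yv/=np.linalg.norm(yv); print('pivot',ctr+.035*yv,'socket',ctr-.045*yv)
print('nut',on(c,*f(265,185),.085))
m=(a.sum(2)<170).astype(np.uint8); m[:,:182]=0;m[:,214:]=0;m[:183]=0;m[200:]=0
ys,xs=np.nonzero(m); print(len(xs),xs.min(),xs.max())
r=cv2.minAreaRect(np.c_[xs,ys].astype(np.float32));print(r)
p=[on(c,u,v,.103)[:2] for u,v in zip(xs,ys)]; p=np.array(p); q=p-p.mean(0); w=np.linalg.svd(q,full_matrices=False)[2][0]; print('handle mean',p.mean(0),w, q.dot(w).min(),q.dot(w).max())
```

```text
tool axes (cols)
 [[-0.    -0.43   0.903]
 [ 0.     0.903  0.43 ]
 [-1.     0.001 -0.   ]]
[[0.6416 0.2515]
 [0.614  0.0429]
 [0.5038 0.0586]
 [0.5339 0.2656]]
ctr [0.57332415 0.15465648] yaw -7.906428856089575
pivot [0.57813859 0.18932378] socket [0.56713414 0.11008425]
nut [0.58070064 0.19169973 0.085     ]
167 184 210
((197.0, 191.0), (6.0, 26.0), 90.0)
handle mean [0.57714528 0.23420167] [-0.04083119 -0.99916606] -0.027283444799118872 0.02796817987361566
```

```bash
python3 -m creep '{"jaw":[-1,-1,-1,-1,-1,-1,-1,-1,-1,-1],"translation":[[0,0.035,0.034],[0,0.035,0.034],[0,0.035,0.034],[0,0.035,0.034],[0,0.035,0.034],[0,0.035,0.034],[0,0.035,0.034],[0,0.035,0.034],[0,0.035,0.034],[0,0.035,0.034]],"roll":[0,0,0,0,0,0,0,0,0,0]}' 30
python3 -m creep '{"jaw":[-1,-1,-1,-1,-1,-1,-1,-1,-1,-1],"translation":[[0,0.035,0.034],[0,0.035,0.034],[0,0.035,0.034],[0,0.035,0.034],[0,0.035,0.034],[0,0.035,0.034],[0,0.035,0.034],[0,0.035,0.034],[0,0,0],[0,0,0]],"roll":[0,0,0,0,0,0,0,0,-0.14,-0.14]}'
python3 -m creep '{"jaw":[-1,-1,-1,-1,-1,-1,-1,-1,-1,-1],"translation":[[0,0,0],[0,0,0],[0,0,0],[0,0,0],[0,0,0],[0,0,0],[0,0,0],[0,0,0],[0,0,0],[0,0,0]],"roll":[-0.14,-0.14,-0.14,-0.14,-0.14,-0.13,0,0,0,0]}'
python3 - <<'E'
from h import *
st=get_state();print(st['joints'].round(1),st['tcp_pos'],pose(st)[:3,1])
c=cap('wrist'); save(c['image'],'w1.png')
s=[199,203]
E
```

```text
time_s: 1.3
tcp_pos: [0.447, -0.1451, 0.227]
eef_rot: [-22.8, 89.9, 2.6]
contact_force: [1.1, -0.3, 1.0]
gripper_width: 0.0876
time_s: 2.3
tcp_pos: [0.5718, 0.2244, 0.2256]
eef_rot: [173.2, 89.9, -144.9]
contact_force: [0.0, -0.4, 0.8]
gripper_width: 0.0873
time_s: 3.3
tcp_pos: [0.5718, 0.2227, 0.2266]
eef_rot: [-51.4, 90.0, 37.6]
contact_force: [-0.4, -0.6, -0.1]
gripper_width: 0.0875
[ 39.5  14.8  -7.5   0.  -67.7 -40.5] [0.57180408 0.22269971 0.22656331] [-9.99841971e-01  1.77773096e-02 -2.47392615e-05]
```

View pics/w1.png

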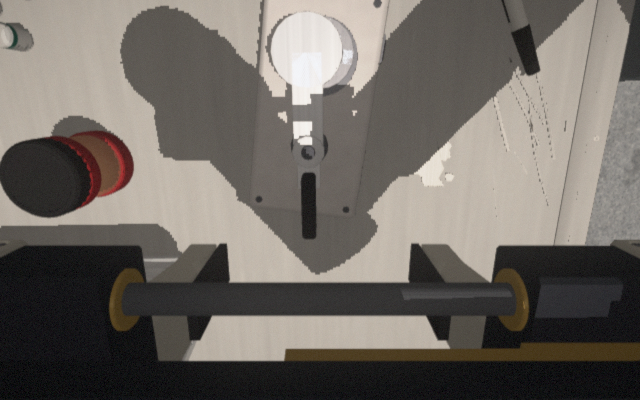

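The handle is visible at (302–316, 173–239), with pivot nut about (309,151) and disc about (307,50).

Run:
```python
from h import *
c=cap('wrist'); g=c['image'].astype(int).sum(2)
m=((g<95)).astype(np.uint8); m[:165]=0; m[245:]=0; m[:,:290]=0; m[:,330:]=0
ys,xs=np.nonzero(m); print(len(xs),xs.min(),xs.max(),ys.min(),ys.max())
p=np.array([on(c,u,v,.103)[:2] for u,v in zip(xs,ys)]); q=p-p.mean(0); w=np.linalg.svd(q,full_matrices=False)[2][0]
print('handle',p.mean(0),w,(q@w).min(),(q@w).max(),'dir',np.degrees(np.arctan2(w[1],w[0])))
print('nut',on(c,309,151,.085)); print('disc',on(c,307,50,.078)[:2])
```

```text
622 302 315 174 237
handle [0.58043909 0.22915608] [0.01079412 0.99994174] -0.024826301164110155 0.029330828533423947 dir 89.38153061550315
nut [0.57950899 0.18842618 0.085     ]
disc [0.5793532  0.10919205]
```

```bash
python3 -m creep '{"jaw":[-1,-1,-1,-1,-1,-1,-1,-1,-1,-1],"translation":[[0.02,-0.008,0.014],[0.03,0,0],[0.03,0,0],[0.025,0,0],[0.02,0,0],[0.012,0,0],[0.008,0,0],[0.0035,0,0],[0,0,0],[0,0,0]],"roll":[0,0,0,0,0,0,0,0,0,0]}'
python3 -m creep '{"jaw":[1,1,1,1,1,1,1,1,1,1],"translation":[[0,0,0],[0,0,0],[0,0,0],[0,0,0],[0,0,0],[0,0,0],[0,0,0],[0,0,0],[0,0,0],[0,0,0]],"roll":[0,0,0,0,0,0,0,0,0,0]}' 25
python3 - <<'E'
from h import *
st=get_state();print(st['tcp_pos'],pose(st)[:3,1],st['moment'],st['contact_force'])
c=cap('wrist'); save(c['image'],'w2.png')
E
```

```text
time_s: 4.4
tcp_pos: [0.5805, 0.2369, 0.079]
eef_rot: [-56.7, 89.9, 32.4]
contact_force: [0.7, 0.5, 0.9]
gripper_width: 0.0873
time_s: 5.4
tcp_pos: [0.5801, 0.2366, 0.0781]
eef_rot: [-77.5, 90.0, 11.6]
contact_force: [2.2, -0.8, -1.5]
gripper_width: 0.0134
[0.58005538 0.23660805 0.0780635 ] [-9.99872421e-01  1.59729058e-02 -8.97462103e-05] [-0.17802828 -1.36190587  0.04199077] [ 2.24474729 -0.84591592 -1.47123402]
```

View pics/w2.png

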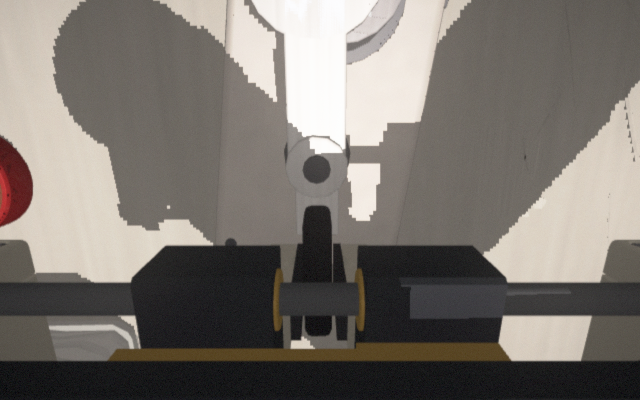

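```bash
python3 -m creep '{"jaw":[1,1,1,1,1,1,1,1,1,1],"translation":[[0,0.0036,-0.00013],[0,0.0036,-0.00013],[0,0.0036,-0.00013],[0,0.0036,-0.00013],[0,0.0036,-0.00013],[0,0.0036,-0.00013],[0,0.0036,-0.00013],[0,0.0036,-0.00013],[0,0.0036,-0.00013],[0,0.0036,-0.00013]],"roll":[-0.075,-0.075,-0.075,-0.075,-0.075,-0.075,-0.075,-0.075,-0.075,-0.075]}'
python3 - <<'E'
from h import *
st=get_state();T=pose(st);print(st['joints'].round(1),st['tcp_pos'],T[:3,1],st['moment'],st['contact_force'])
a=np.arctan2(T[1,2],T[0,2]);print('hdl dir',np.degrees(a)); print('implied pivot',T[:2,3]-.048*T[:2,2])
E
```

```text
time_s: 6.45
tcp_pos: [0.5485, 0.2242, 0.0781]
eef_rot: [-126.3, 89.9, 6.0]
contact_force: [8.7, -2.6, -5.9]
gripper_width: 0.0118
[ 41.2  20.6 -20.8   0.1 -48.6   1. ] [0.54846562 0.22420963 0.07807307] [-0.7401195  -0.67247282 -0.00185168] [-0.98832812 -2.9299402   0.09549823] [ 8.70286094 -2.61423535 -5.86856791]
hdl dir 132.2581511278147
implied pivot [0.58074425 0.18868379]
```

```bash
python3 -m creep '{"jaw":[1,1,1,1,1,1,1,1,1,1],"translation":[[0,0.0036,-0.00013],[0,0.0036,-0.00013],[0,0.0036,-0.00013],[0,0.0036,-0.00013],[0,0.0036,-0.00013],[0,0.0036,-0.00013],[0,0.0036,-0.00013],[0,0.0036,-0.00013],[0,0.0036,-0.00013],[0,0.0028,-0.00013]],"roll":[-0.075,-0.075,-0.075,-0.075,-0.075,-0.075,-0.075,-0.075,-0.075,-0.055]}'
python3 - <<'E'
from h import *
st=get_state();T=pose(st);print(st['joints'].round(1),st['tcp_pos'],st['moment'],st['contact_force'])
a=np.arctan2(T[1,2],T[0,2]);print('hdl dir',np.degrees(a)); print('implied pivot',T[:2,3]-.048*T[:2,2])
c=cap('top'); save(c['image'],'t2.png',(160,140,320,250),5)
E
```

```text
time_s: 7.45
tcp_pos: [0.5341, 0.1961, 0.0782]
eef_rot: [-129.8, 89.6, 44.2]
contact_force: [7.0, 16.8, -13.5]
gripper_width: 0.012
[ 39.8  18.5 -23.9  -0.  -47.1  44.2] [0.53407811 0.19612788 0.07818112] [ 5.65176634 -2.4205198  -0.56113407] [  7.02455676  16.79327539 -13.51237686]
hdl dir 174.01123991561022
implied pivot [0.58181565 0.19111993]
```

View pics/t2.png

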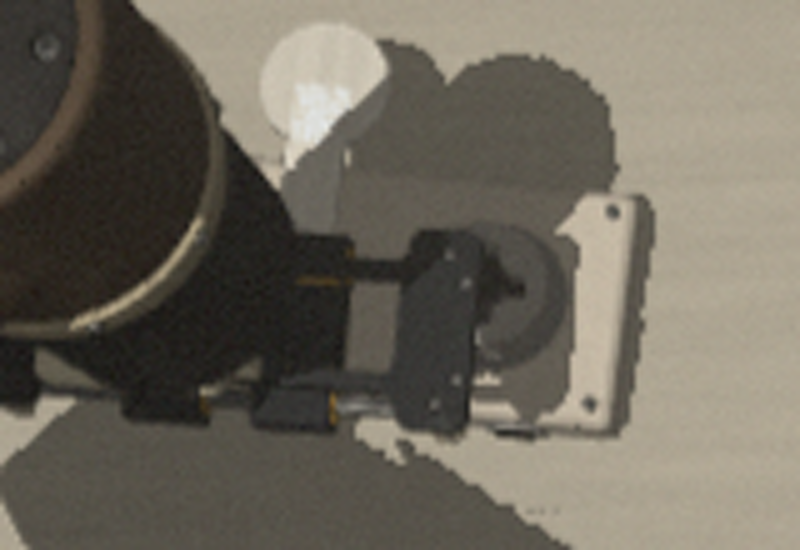

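```bash
python3 -m creep '{"jaw":[1,1,1,-1,-1,-1,-1,-1,-1,-1],"translation":[[0,0,0],[0,0,0],[0,0,0],[0,0,0],[0,0,0],[0,0,0],[0,0,0],[0,0,0],[-0.02,0,0],[-0.04,0,0]],"roll":[0,0,0,0,0,0,0,0,0,0]}'
python3 -m creep '{"jaw":[-1,-1,-1,-1,-1,-1,-1,-1,-1,-1],"translation":[[-0.04,0,0],[-0.04,0,0],[-0.04,0,0],[0,0.04,0],[0,0.04,0],[0,0,-0.04],[0,0,0],[0,0,0],[0,0,0],[0,0,0]],"roll":[0,0,0,0,0,0,0,0,0,0]}'
python3 - <<'E'
from h import *
st=get_state();print(st['joints'].round(1),st['tcp_pos'],st['contact_force'])
c=cap('wrist'); save(c['image'],'w3.png')
c=cap('top'); save(c['image'],'t3.png',(160,140,320,250),5)
E
```

```text
time_s: 8.5
tcp_pos: [0.5295, 0.1922, 0.1358]
eef_rot: [39.7, 89.6, -146.5]
contact_force: [1.1, 0.3, 0.2]
gripper_width: 0.0625
time_s: 9.5
tcp_pos: [0.5622, 0.1101, 0.2582]
eef_rot: [-70.3, 90.0, 103.6]
contact_force: [-0.5, 0.6, -0.2]
gripper_width: 0.0877
[ 30.6   9.9  -9.7  -0.  -70.4  53.3] [0.56221734 0.11009899 0.25816964] [-0.53455789  0.58169781 -0.16080085]
```

View pics/w3.png

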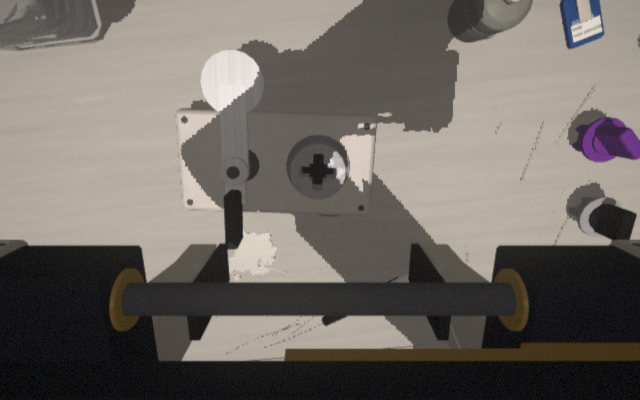

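View pics/t3.png

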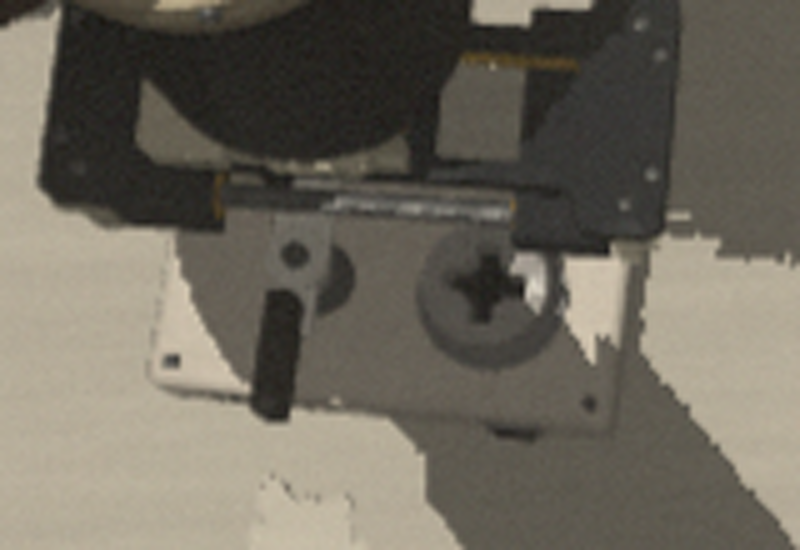

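Guard is at its open stop, with the handle at (233,220) pointing toward the robot. The socket cross is uncovered at (318,169). The key is partly in view at (605,218).

Run:
```python
from h import *
c=cap('wrist'); g=c['image'].astype(int).sum(2)
save(c['image'],'w3c.png',(280,130,360,210),8)
m=(g<110).astype(np.uint8); b=np.zeros_like(m); b[140:200,290:345]=1; m*=b
n,l,s,ce=cv2.connectedComponentsWithStats(m); k=1+np.argmax(s[1:,4]); print(s[k],ce[k])
ys,xs=np.nonzero(l==k); p=np.array([on(c,u,v,.07)[:2] for u,v in zip(xs,ys)]); ctr=p.mean(0)
ex=(p.min(0)+p.max(0))/2; print('socket mean',ctr,'bbox mid',ex,p.max(0)-p.min(0))
q=p-ctr; r=np.linalg.norm(q,axis=1); th=np.arctan2(q[:,1],q[:,0]); 
w=r>.011; ph=np.angle(np.sum(r[w]**2*np.exp(4j*th[w])))/4; print('slot angle deg mod90',np.degrees(ph))
# handle direction
m=(g<110).astype(np.uint8); b=np.zeros_like(m); b[185:250,215:250]=1; m*=b
ys,xs=np.nonzero(m); p=np.array([on(c,u,v,.1)[:2] for u,v in zip(xs,ys)]); q=p-p.mean(0); u=np.linalg.svd(q,full_matrices=False)[2][0];print('handle',p.mean(0),np.degrees(np.arctan2(u[1],u[0])))
co=[on(c,*x,.04)[:2] for x in [(184,120),(367,127),(361,208),(190,202)]];d=co[0]+co[3]-co[1]-co[2];print('yaw',np.degrees(np.arctan2(d[1],d[0]))-90,np.mean(co,0))
```

```text
[303 154  31  30 415] [317.35421687 169.32771084]
socket mean [0.57213832 0.11011632] bbox mid [0.57265756 0.10966902] [0.02890286 0.02957598]
slot angle deg mod90 -8.799502307937713
handle [0.54148714 0.19209563] 168.45211347377875
yaw -8.162573962674628 [0.57520357 0.15447798]
```

View pics/w3c.png

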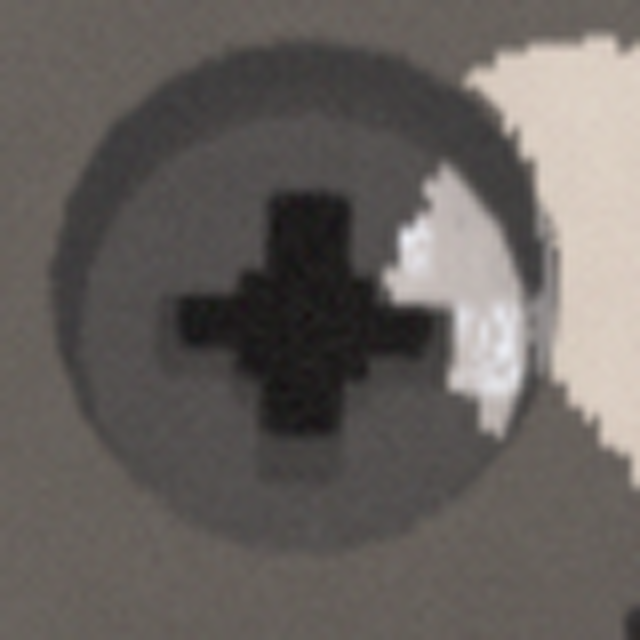

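```bash
python3 - <<'E'
from h import *
c=cap('wrist')
f=lambda x,y:(280+x/8-.5,130+y/8-.5)
a=on(c,*f(310,190),.07);b=on(c,*f(301,480),.07);l=on(c,*f(165,335),.07);r=on(c,*f(447,338),.07)
print((a+b)/2,(l+r)/2,np.linalg.norm(a-b),np.linalg.norm(l-r)); 
for p,q in((a,b),(r,l)): d=p-q;print(np.degrees(np.arctan2(d[1],d[0])))
# sleeve rim circle:
E
python3 -m creep '{"jaw":[-1,-1,-1,-1,-1,-1,-1,-1,-1,-1],"translation":[[0,0.044,0.008],[0,0.044,0.008],[0,0.044,0.008],[0,0.044,0.008],[0,0.044,0.008],[0,0.044,0.008],[0,0.044,0.008],[0.02,0,0],[0.01,0,0],[0,0,0]],"roll":[0,0,0,0,0,0,0,0,0,0]}'
python3 - <<'E'
from h import *
st=get_state();print(st['joints'].round(1),st['tcp_pos'],st['contact_force'])
c=cap('wrist'); save(c['image'],'w4.png')
E
```

```text
[0.56989959 0.11002074 0.07      ] [0.56996489 0.10994136 0.07      ] 0.03625577394591863 0.034715136849974945
-7.836836191474729
-96.66415372654177
time_s: 10.7
tcp_pos: [0.4732, -0.1901, 0.2266]
eef_rot: [-3.0, 89.8, 170.9]
contact_force: [0.7, -0.1, -0.3]
gripper_width: 0.0878
[  0.2   5.  -19.7  -0.  -65.5  83.7] [ 0.47322648 -0.19009374  0.22664648] [ 0.68729501 -0.10043126 -0.26067329]
```

View pics/w4.png

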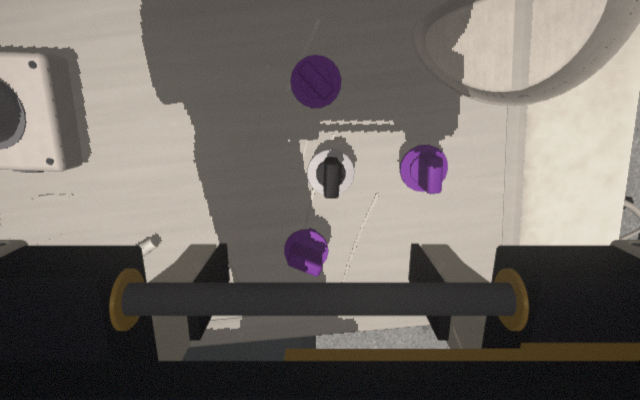

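The real key (steel flange, black wing) is at (330,175), with purple ones at (316,82), (424,170) and (307,250). Zooming in for the wing direction.

Run:
```python
from h import *
c=cap('wrist'); save(c['image'],'w4c.png',(295,135,365,210),8)
b=cv2.convertScaleAbs(c['image'],alpha=3,beta=0); save(b,'w4d.png',(295,135,365,210),8)
g=c['image'].astype(int).sum(2); m=(g<100).astype(np.uint8)
n,l,s,ce=cv2.connectedComponentsWithStats(m)
for i in range(1,n):
    if s[i,4]>80 and 300<ce[i][0]<360 and 130<ce[i][1]<220:print(s[i],ce[i])
```

```text
(no output)
```

View pics/w4c.png

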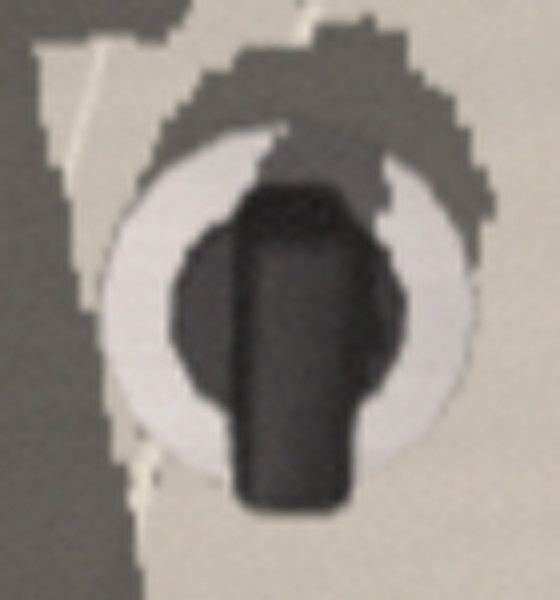

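View pics/w4d.png

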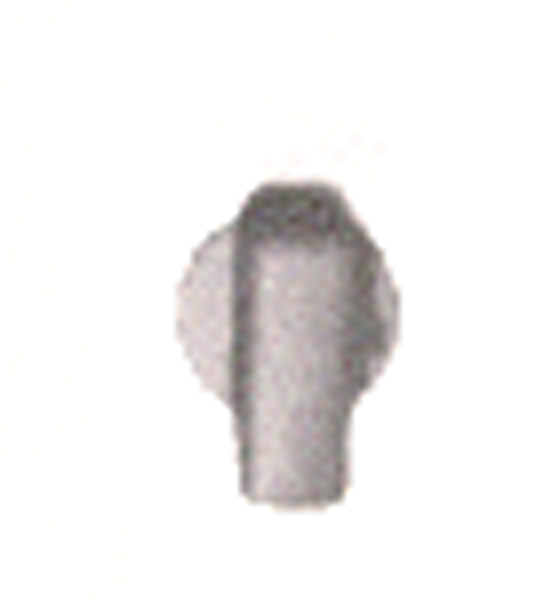

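Run:
```python
from h import *
c=cap('wrist'); st=get_state(); T=pose(st)
f=lambda x,y:(295+x/8-.5,135+y/8-.5)
fl=on(c,*f(286.5,305),.033); w=on(c,*f(296,375),.069)
print(fl,w, 'flange dia',np.linalg.norm(on(c,*f(103,305),.033)-on(c,*f(470,305),.033)),'wing',np.linalg.norm(on(c,*f(296,240),.069)-on(c,*f(296,510),.069)))
for p in(fl,w): print('tool',np.linalg.inv(T)@np.append(p,1))
a=on(c,*f(243,240),.069);b=on(c,*f(243,500),.069);d=b-a;print(np.degrees(np.arctan2(d[1],d[0])), np.degrees(np.arctan2(T[1,2],T[0,2])))
```

```text
[ 0.47831021 -0.20246337  0.033     ] [ 0.477451   -0.20230435  0.069     ] flange dia 0.04613295212238165 wing 0.03141357208399361
tool [ 0.19566343  0.01220222 -0.00466058  1.        ]
tool [ 0.15966293  0.01214286 -0.00380966  1.        ]
174.2772198814412 173.9787999247902
```

```bash
python3 -m creep '{"jaw":[0,0,0,0,0,0,0,0,0,0],"translation":[[0.02,0.0122,-0.0042],[0.04,0,0],[0.04,0,0],[0.03,0,0],[0.02,0,0],[0.014,0,0],[0.01,0,0],[0.01,0,0],[0.0055,0,0],[0,0,0]],"roll":[0,0,0,0,0,0,0,0,0,0]}'
python3 - <<'E'
from h import *
c=cap('wrist'); save(c['image'],'w5.png'); c=cap('scene'); save(c['image'],'s5.png',(300,140,430,240),6)
print(get_state()['contact_force'])
E
```

```text
time_s: 11.85
tcp_pos: [0.477, -0.2029, 0.0383]
eef_rot: [2.3, 90.0, 176.2]
contact_force: [-0.2, -0.4, -0.2]
gripper_width: 0.0437
[ 0.43270405 -0.34863356  0.05824183]
```

View pics/w5.png

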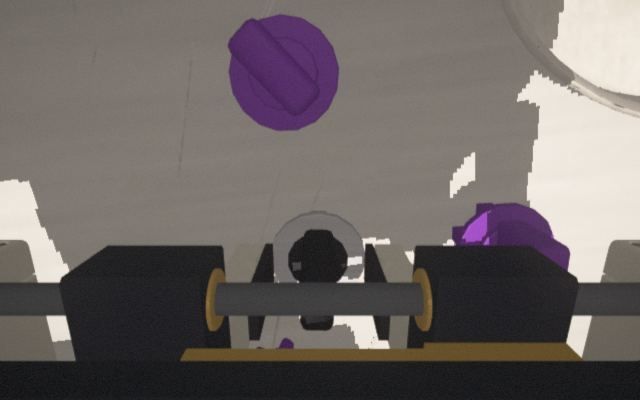

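View pics/s5.png

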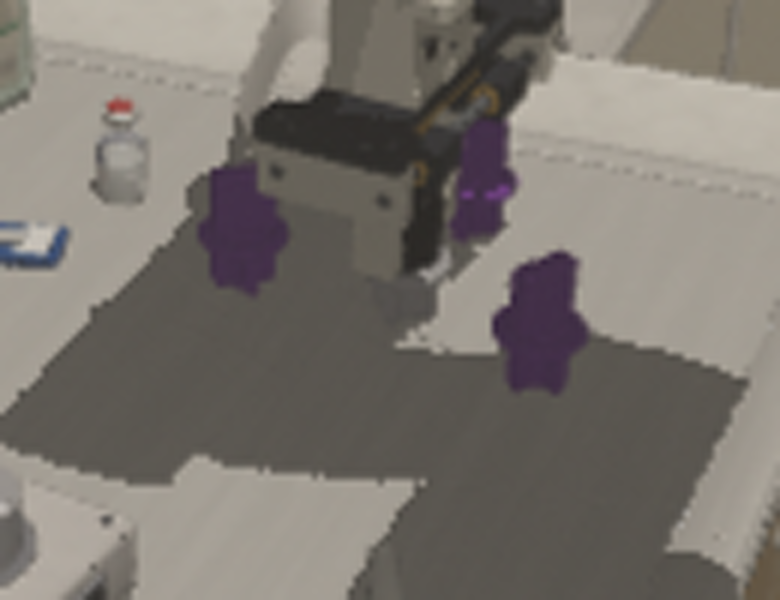

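The key sits centred between the fingers at (318,260). I'll grip and lift.

```bash
python3 -m creep '{"jaw":[1,1,1,1,1,1,1,1,1,1],"translation":[[0,0,0],[0,0,0],[0,0,0],[0,0,0],[0,0,0],[0,0,0],[0,0,0],[0,0,0],[0,0,0],[0,0,0]],"roll":[0,0,0,0,0,0,0,0,0,0]}' 50
python3 -m creep '{"jaw":[1,1,1,1,1,1,1,1,1,1],"translation":[[-0.01,0,0],[-0.02,0,0],[-0.03,0,0],[-0.03,0,0],[-0.03,0,0],[-0.02,0,0],[-0.01,0,0],[0,0,0],[0,0,0],[0,0,0]],"roll":[0,0,0,0,0,0,0,0,0,0]}'
python3 - <<'E'
from h import *
st=get_state();T=pose(st);print(st['joints'].round(1),st['tcp_pos'],np.degrees(np.arctan2(T[1,2],T[0,2])))
c=cap('wrist'); save(c['image'],'w6.png'); c=cap('scene'); save(c['image'],'s6.png',(300,120,430,220),6)
E
```

```text
time_s: 12.95
tcp_pos: [0.4771, -0.2031, 0.0387]
eef_rot: [156.1, 90.0, -30.1]
contact_force: [-1.1, 0.5, 3.3]
gripper_width: 0.0139
time_s: 13.95
tcp_pos: [0.4762, -0.2029, 0.1872]
eef_rot: [-4.3, 89.9, 169.6]
contact_force: [-0.4, -0.0, -2.0]
gripper_width: 0.0133
[ -1.4   7.6 -22.2  -0.  -60.4  85.2] [ 0.47618841 -0.20293383  0.18715704] 173.86730262818674
```

View pics/w6.png

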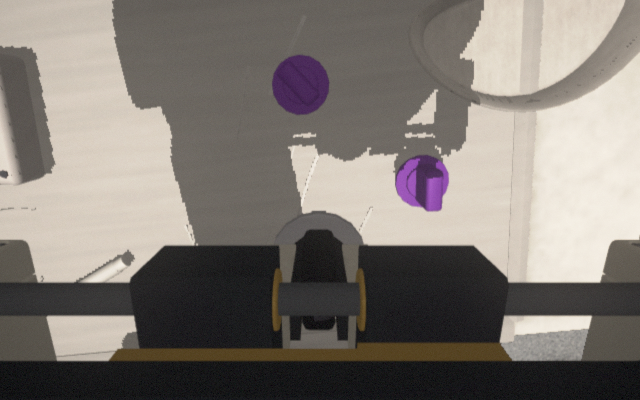

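View pics/s6.png

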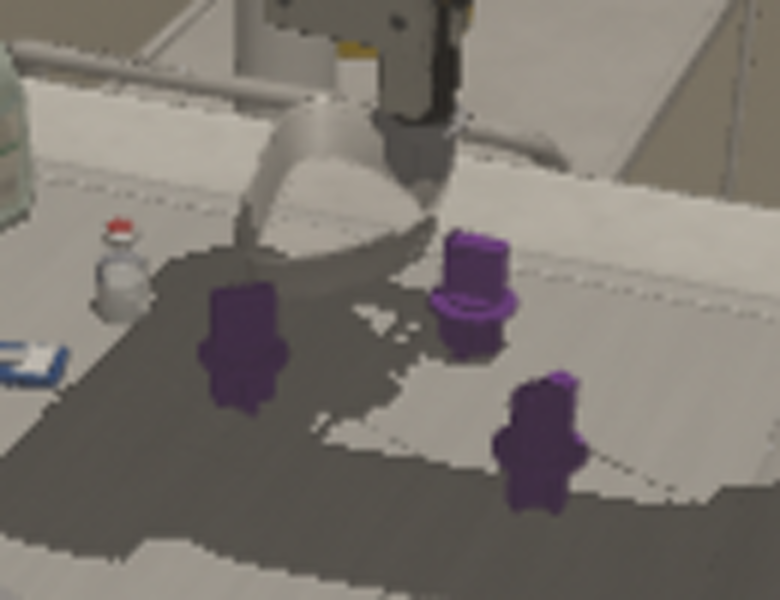

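```bash
python3 -m creep '{"jaw":[1,1,1,1,1,1,1,1,1,1],"translation":[[0,-0.03,-0.0056],[0,-0.04,-0.0075],[0,-0.04,-0.0075],[0,-0.04,-0.0075],[0,-0.04,-0.0075],[0,-0.04,-0.0075],[0,-0.04,-0.0075],[0,-0.03,-0.0056],[0,-0.02,-0.0038],[0,0,0]],"roll":[0,0,0,0,0,0,0,0,0,0.02]}'
python3 - <<'E'
from h import *
st=get_state();T=pose(st);print(st['joints'].round(1),st['tcp_pos'],np.degrees(np.arctan2(T[1,2],T[0,2])))
c=cap('wrist'); save(c['image'],'w7.png'); d=cap('scene'); save(d['image'],'s7.png',(200,170,340,275),5.5)
save(c['image'],'w7c.png',(260,160,380,250),6)
e=cap('top'); save(e['image'],'t7.png',(170,140,310,250),5)
C=c['tool_from_camera']
def pt(p):
    q=np.linalg.inv(C)@np.append(p,1); return np.array([c['cx']+c['f']*q[0]/-q[2],c['cy']-c['f']*q[1]/-q[2]])
t=np.linspace(0,2*np.pi,200)
for x in(.0057,.0107):
  for z in(-.003,0,.003):
    P=np.array([pt((x,.024*np.cos(a),z+.024*np.sin(a))) for a in t]); print(x,z,'toprow',P[:,1].min(),'cols',P[:,0].min(),P[:,0].max())
E
```

```text
time_s: 15.05
tcp_pos: [0.5713, 0.1108, 0.1875]
eef_rot: [35.5, 89.9, -151.6]
contact_force: [0.0, -0.7, -1.3]
gripper_width: 0.014
[ 30.2  13.5 -14.5  -0.  -62.   52.6] [0.57128877 0.11075293 0.18751082] 172.84108967224034
0.0057 -0.003 toprow 205.61956385722576 cols 269.7566902894307 366.46958054959896
0.0057 0 toprow 211.60625110094634 cols 269.98361229013193 366.2406113853031
0.0057 0.003 toprow 217.5346612154151 cols 270.2084042491547 366.01379003019593
0.0107 -0.003 toprow 202.7104179098451 cols 271.0453130836108 365.2022572856535
0.0107 0 toprow 208.54769758815667 cols 271.26034696948966 364.9851245048018
0.0107 0.003 toprow 214.32969667482294 cols 271.47341527726996 364.7699751849374
```

View pics/w7.png

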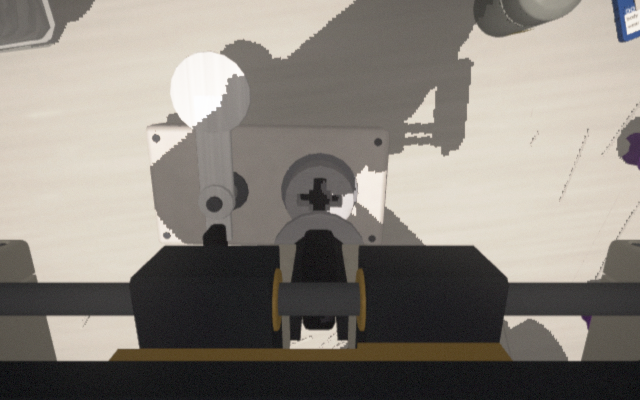

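View pics/w7c.png

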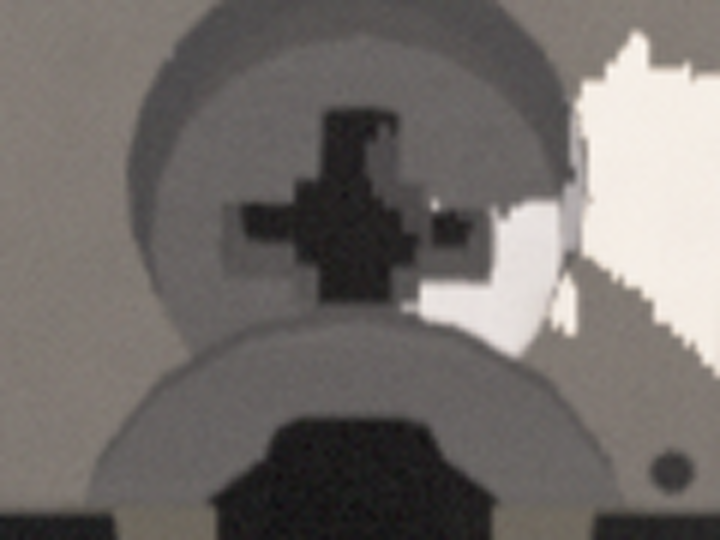

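View pics/s7.png

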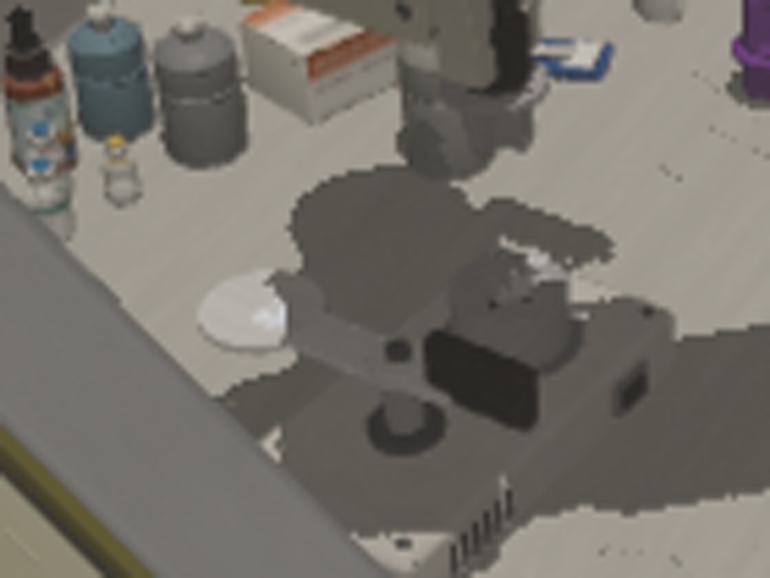

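View pics/t7.png

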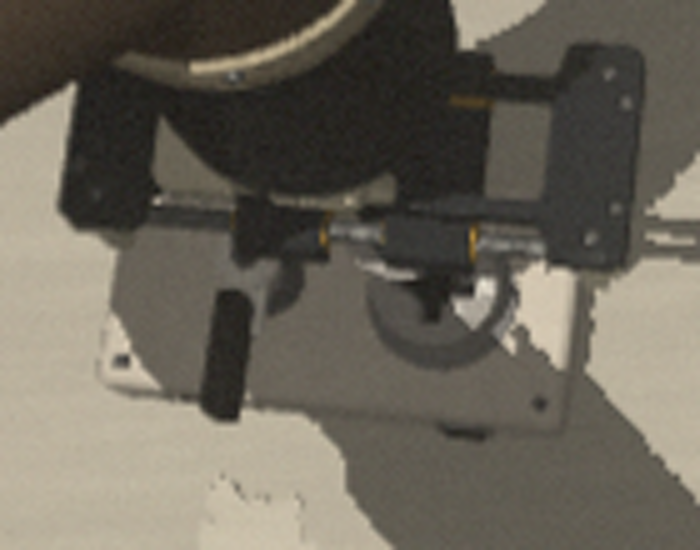

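Socket cross centre is about (319.3,199.8) and its slots line up with the image axes within 0.5°. The flange is centred at column ~319, its top edge at row ~211–214. Next I'll compute the offset with the same camera, with a rough check from the top camera.

Run:
```python
from h import *
c=cap('wrist'); T=pose(get_state())
s=on(c,319.25,199.8,.07); print(s,'tool',np.linalg.inv(T)@np.append(s,1))
a=on(c,260+222/6-.4,199.6,.07);b=on(c,260+492/6-.4,199.9,.07);print(np.linalg.norm(a-b))
a=on(c,319.5,160+107/6-.4,.07); print('top of slot to ctr',np.linalg.norm(a-s))
```

```text
[0.56851041 0.10739657 0.07      ] tool [1.18226338e-01 5.70456397e-04 1.72741542e-03 1.00000000e+00]
0.036116825014021886
top of slot to ctr 0.018316490537471364
```

Run:
```python
from h import *
for i in range(4):
    st=get_state(); T=pose(st); c=cap('wrist')
    s=on(c,319.25,199.8,.07); print(st['time_s'],st['tcp_pos'],T[:3,0].round(4),T[:3,2].round(4),s.round(4),(np.linalg.inv(T)@np.append(s,1))[1:3])
```

```text
15.25 [0.57039558 0.10779688 0.18822463] [-8.e-04 -5.e-04 -1.e+00] [-9.919e-01  1.269e-01  8.000e-04] [0.5685 0.1072 0.07  ] [0.00079572 0.00168933]
15.3 [0.57050786 0.10769571 0.18845196] [-4.e-04 -2.e-04 -1.e+00] [-9.919e-01  1.272e-01  4.000e-04] [0.5686 0.1071 0.07  ] [0.00079625 0.00175303]
15.35 [0.57056781 0.10769937 0.18859462] [-2.e-04 -1.e-04 -1.e+00] [-9.919e-01  1.274e-01  1.000e-04] [0.5687 0.1071 0.07  ] [0.0007966  0.00179305]
15.4 [0.57065027 0.10777423 0.18868229] [ 0.  0. -1.] [-0.9919  0.1273 -0.    ] [0.5687 0.1072 0.07  ] [0.00079685 0.00181765]
```

The arm was still settling when that picture was taken, so I'll measure again now that it's at rest.

Run:
```python
from h import *
st=get_state();T=pose(st);print(st['tcp_pos'],st['qd'].round(2))
c=cap('wrist'); save(c['image'],'w8c.png',(260,160,380,250),6)
```

```text
[0.57071242 0.10786929 0.18875784] [ 0.2   0.08  0.09  0.08 -0.05 -0.06]
```

View pics/w8c.png

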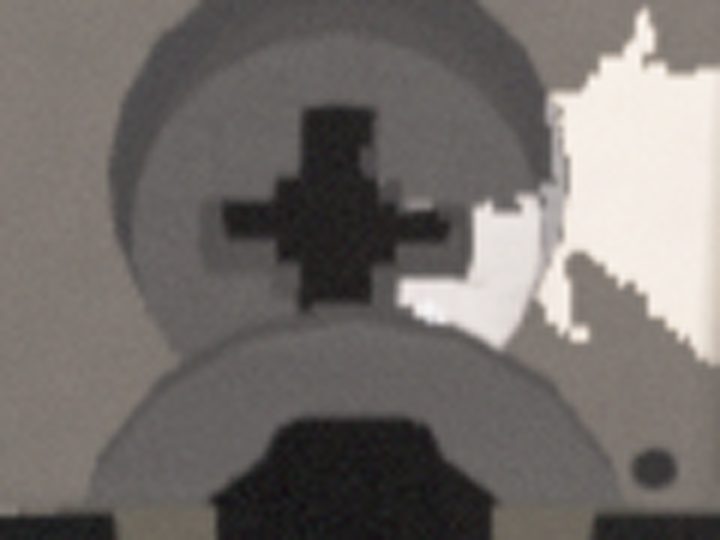

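Run:
```python
from h import *
for i in range(2):
    st=get_state(); T=pose(st); c=cap('wrist')
    s=on(c,315.8,199.5,.07); print(st['tcp_pos'],s.round(4),(np.linalg.inv(T)@np.append(s,1))[1:3],np.degrees(np.arctan2(T[1,2],T[0,2])))
```

```text
[0.57077185 0.10799903 0.18876988] [0.5695 0.1102 0.07  ] [-0.00197924  0.00159303] 172.68696549174967
[0.57078093 0.10814948 0.18875526] [0.5695 0.1103 0.07  ] [-0.00197908  0.00158898] 172.69562727896277
```

```bash
python3 -m creep '{"jaw":[1,1,1,1,1,1,1,1,1,1],"translation":[[0.01,-0.0024,0.0005],[0.015,0,0],[0.015,0,0],[0.015,0,0],[0.01,0,0],[0.005,0,0],[0,0,0],[0,0,0],[0,0,0],[0,0,0]],"roll":[0,0,0,0,0,0,0,0,0,0]}'
python3 - <<'E'
from h import *
st=get_state();T=pose(st);print(st['tcp_pos'],st['contact_force'],np.degrees(np.arctan2(T[1,2],T[0,2])),T[:3,0].round(4))
c=cap('wrist'); save(c['image'],'w9c.png',(260,160,380,250),6); c=cap('scene'); save(c['image'],'s9.png',(240,170,340,250),7)
E
```

```text
time_s: 16.6
tcp_pos: [0.571, 0.1113, 0.1192]
eef_rot: [-145.9, 89.9, 26.8]
contact_force: [-0.1, -0.4, -2.6]
gripper_width: 0.0139
[0.57099402 0.1113239  0.11920949] [-0.08146757 -0.43942623 -2.64155134] 172.73756216333356 [ 1.1e-03  5.0e-04 -1.0e+00]
```

View pics/w9c.png

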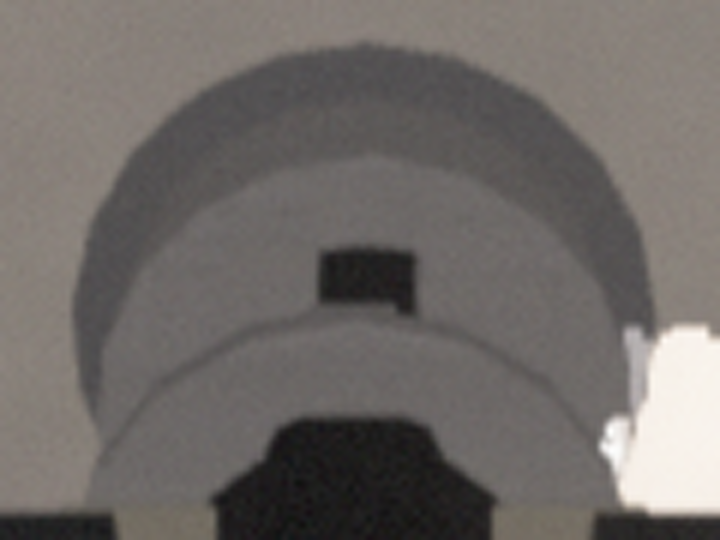

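View pics/s9.png

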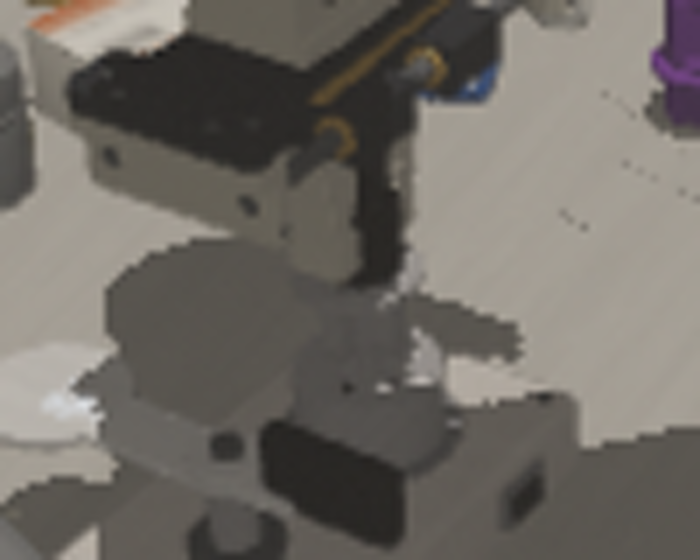

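Run:
```python
from h import *
st=get_state(); T=pose(st); c=cap('wrist'); print(st['tcp_pos'],st['qd'].round(2))
save(c['image'],'w10c.png',(260,160,380,250),6)
f=lambda x,y:(260+x/6-.42,160+y/6-.42)
for p in [(368,250),(370,158)]:
    s=on(c,*f(*p),.07); print((np.linalg.inv(T)@np.append(s,1))[:3])
```

```text
[0.57082932 0.11123816 0.11903888] [ 0.    0.06 -0.13 -0.09  0.01  0.03]
[ 0.04904938  0.00163905 -0.01681758]
[ 0.04905565  0.00181493 -0.02630457]
```

View pics/w10c.png

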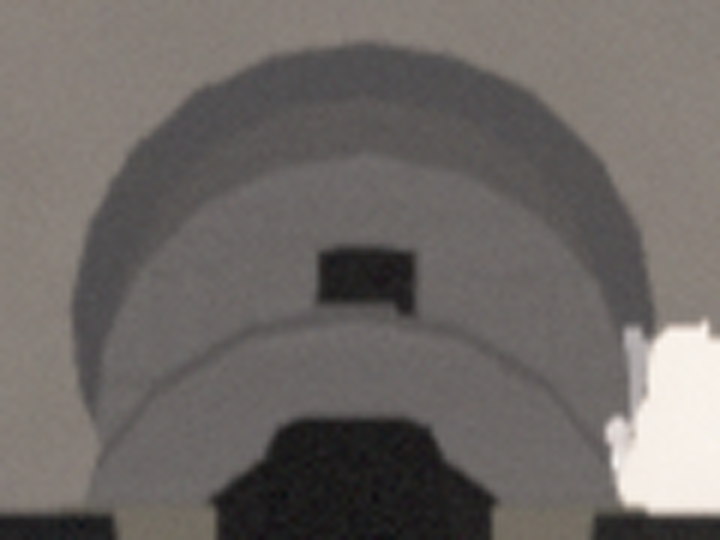

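```bash
python3 -m creep '{"jaw":[1,1,1,1,1,1,1,1,1,1],"translation":[[0.002,0.0012,0.0006],[0.003,0,0],[0.003,0,0],[0.002,0,0],[0.002,0,0],[0.002,0,0],[0.002,0,0],[0.002,0,0],[0,0,0],[0,0,0]],"roll":[0,0,0,0,0,0,0,0,0,0]}'
python3 - <<'E'
from h import *
st=get_state();T=pose(st);print(st['tcp_pos'],st['contact_force'],st['moment'])
E
```

```text
time_s: 17.75
tcp_pos: [0.5699, 0.11, 0.1005]
eef_rot: [51.0, 90.0, -136.2]
contact_force: [-0.5, 0.1, -2.5]
gripper_width: 0.0136
[0.56987462 0.11001357 0.10053078] [-0.54006616  0.14392372 -2.50434582] [-0.11608708  0.09839241  0.02763992]
```

It has entered freely, about 8 mm deep with no lateral force. Continuing.

```bash
python3 -m creep '{"jaw":[1,1,1,1,1,1,1,1,1,1],"translation":[[0.002,0,0],[0.002,0,0],[0.002,0,0],[0.002,0,0],[0.002,0,0],[0.002,0,0],[0.002,0,0],[0.002,0,0],[0.001,0,0],[0,0,0]],"roll":[0,0,0,0,0,0,0,0,0,0]}'
python3 - <<'E'
from h import *
st=get_state();T=pose(st);print(st['tcp_pos'],st['contact_force'],st['moment'])
E
```

```text
time_s: 18.75
tcp_pos: [0.5699, 0.11, 0.0837]
eef_rot: [176.4, 90.0, -10.9]
contact_force: [-2.3, -1.2, 3.6]
gripper_width: 0.0139
[0.56993696 0.11002532 0.08368108] [-2.26614965 -1.22833147  3.60451887] [-0.1230059   1.09963219  0.03933451]
```

```bash
python3 -m creep '{"jaw":[1,1,1,1,1,1,1,1,1,1],"translation":[[0.001,0,0],[0.001,0,0],[0.001,0,0],[0.001,0,0],[0,0,0],[0,0,0],[0,0,0],[0,0,0],[0,0,0],[0,0,0]],"roll":[0,0,0,0,0,0,0,0,0,0]}' 60
python3 - <<'E'
from h import *
st=get_state();T=pose(st);print(st['tcp_pos'],st['contact_force'],st['moment'])
E
```

```text
time_s: 19.75
tcp_pos: [0.57, 0.11, 0.0807]
eef_rot: [-170.4, 90.0, 2.4]
contact_force: [-4.5, -0.5, 12.5]
gripper_width: 0.0138
[0.56999925 0.11001224 0.0806976 ] [-4.5370543  -0.45147964 12.53771152] [-0.23433967  2.22368095 -0.03969202]
```

```bash
python3 -m creep '{"jaw":[1,1,1,1,1,1,1,1,1,1],"translation":[[0.001,0,0],[0,0,0],[0,0,0],[0,0,0],[0,0,0],[0,0,0],[0,0,0],[0,0,0],[0,0,0],[0,0,0]],"roll":[0,0,0,0,0,0,0,0,0,0]}' 60
python3 - <<'E'
from h import *
st=get_state();T=pose(st);print(st['tcp_pos'],st['contact_force'],T[:3,0].round(4))
c=cap('wrist'); save(c['image'],'w11.png'); d=cap('scene'); save(d['image'],'s11.png',(240,170,340,250),7)
e=cap('top'); save(e['image'],'t11.png',(170,100,430,250),3)
E
```

```text
time_s: 20.75
tcp_pos: [0.57, 0.11, 0.0806]
eef_rot: [-173.4, 89.9, -0.7]
contact_force: [-8.3, -0.5, 19.7]
gripper_width: 0.0137
[0.57000652 0.11000732 0.08061123] [-8.25261759 -0.50541382 19.66474411] [ 0.001 -0.    -1.   ]
```

View pics/w11.png

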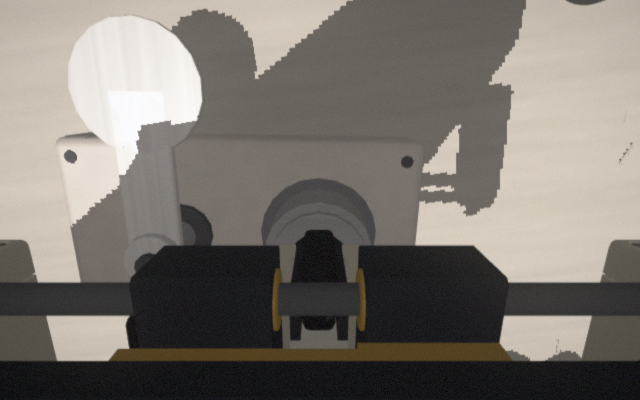

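View pics/s11.png

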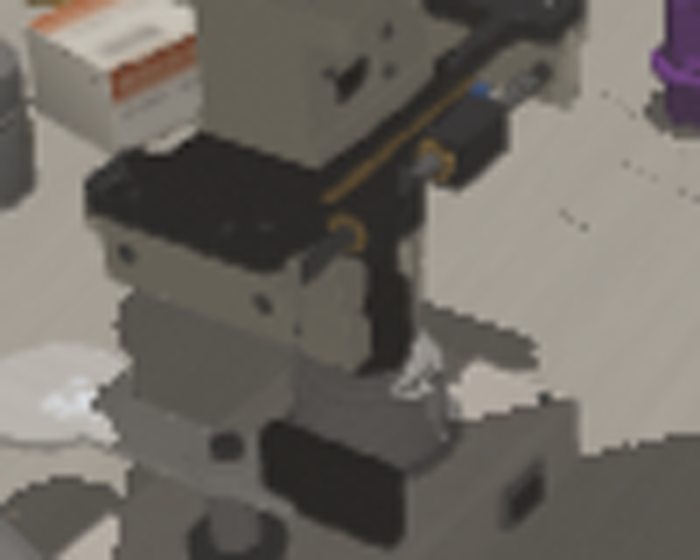

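View pics/t11.png

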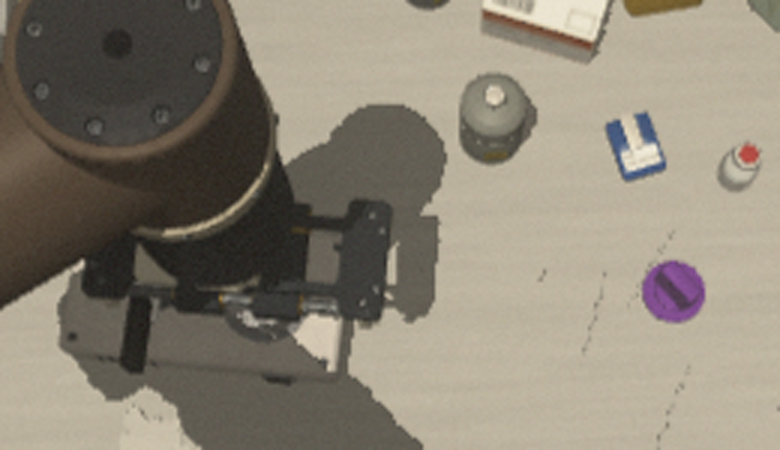

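The key is home. Z stopped at 80.6 mm against the 80.7 mm predicted, force rose to about 22 N above the free reading, the guard is open and the bystanders are untouched.

```bash
python3 -c "
from plant import *
print(get_state()['contact_force']); close_job()"
```

```text
[-8.47751097 -0.03952126 19.5378702 ]
the job is handed in; nothing more can be done
```

I turned the guard to its open stop, picked up the black-winged steel key, and pushed it fully into the socket. I handed the job in at about 21 s, still gripping the key and pressing it home. `close_job` gives no verdict, so these are my own last checks:

- **Guard:** it turned until it hit resistance at the stop, with the tool then at 174° against an expected 172°. The last pictures show it still open, its disc well clear of the socket. A later image fit of the handle gave 168.5°, a few degrees lower; I put that down to the slanted view and did not check it further.
- **Key:** the teeth went in with no sideways force. The tool then stopped at 80.6 mm high against the 80.7 mm expected with the flange on the rim. The last 1 mm pushed moved it only 0.1 mm and raised the force by about 7 N, so I take the flange to be on the rim.
- **Hold:** the tool was pressing with about 20 N (22 N above the free reading, well above the 8 N spring). There is also a steady sideways force of about 8 N. The gripper was commanded to 60 N and the tool was tilted only about 0.06°.
- **Bystanders:** the lead pot, vial and badge look unmoved in the last top picture, and the purple look-alikes were not touched.

One early socket measurement was about 3 mm off because the arm was still settling. I repeated it at rest before lowering the key.

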